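Re-rack the openers, mirrored about the divider

TASK

Move the four openers (can opener, corkscrew, glass stopper, crown cap lifter) from the dark old rack to the empty plywood rack on the other side of the drawer's divider, in reverse order left to right: the one lying nearest the divider now must again be nearest the divider, the outermost again outermost, and the two between likewise. Lay each flat and lengthwise, centred on its own cork place, and leave the other things in the drawer where they are.

Things in the scene. Friction and masses are not known exactly. Their poses are not given: they have to be found in the camera images.
- can_opener: Cast bronze can opener lying flat, 115 mm long: bar handle, 24 mm eye disc at one end, round 30 mm head at the other with a small steel wheel and key on top (26 mm high). Origin: underside, mid handle; x lengthwise to the head, z up. Grip across y at the origin: 18 mm wide, 16 high. Bar from x = -52 to +24 mm, ends at -62 and +53. About 160 g.
- corkscrew: Corkscrew lying flat, 125 mm long: ridged pale cream stag-horn handle (butt 26 mm wide) with a steel spiral worm in line. Origin: underside, mid handle; x lengthwise to the head, z up. Grip across y at the origin: 20 mm wide, 18 high. Handle from x = -59 to +20 mm, worm to +66. About 90 g.
- stopper: Blue glass bottle stopper lying flat, 89 mm long: disc head 34 mm across, 18 thick, and a straight stem. Origin: underside, mid handle; x lengthwise to the head, z up. Grip across y at the origin: 18 mm wide, 18 high. Stem from x = -44 to +14 mm, head to +45. About 100 g.
- cap_lifter: Pitted dark steel crown cap lifter lying flat, 113 mm long: bar with an open ring head 34 mm across. Origin: underside, mid handle; x lengthwise to the head, z up. Grip across y at the origin: 16 mm wide, 13 high. Bar from x = -60 to +24 mm, ring to +53. About 120 g.
- old_rack: Fixed dark wooden rack, 140 (x) by 258 (y) mm, holding the row at the start, left or right of the drawer's divider. Origin: centre of its underside (6 mm above the worktop); x away from the robot, y along the row, yaw within 0.2 rad. Places at y = -93, -31, 31, 93 mm, x = 0, cork tops 11 mm above the origin; ribs between them stand 3 mm above the cork.
- new_rack: Fixed pale plywood rack, empty, across the divider from the old one and of the same form, axes and sizes: places at y = -93, -31, 31, 93 mm, x = 0, cork tops 11 mm above its origin, ribs 5 mm wide between them 3 mm above the cork.
- pad_can_opener: Fixed cork pad, 128 by 48 by 3 mm, in the old rack under the can opener at the start (the four pads look alike; this one marks the can opener's starting place). Origin: centre of its underside, 3 mm below its top. It stays there.
- pad_corkscrew: Fixed cork pad, 128 by 48 by 3 mm, in the old rack under the corkscrew at the start (the four pads look alike; this one marks the corkscrew's starting place). Origin: centre of its underside, 3 mm below its top. It stays there.
- pad_stopper: Fixed cork pad, 128 by 48 by 3 mm, in the old rack under the stopper at the start (the four pads look alike; this one marks the stopper's starting place). Origin: centre of its underside, 3 mm below its top. It stays there.
- pad_cap_lifter: Fixed cork pad, 128 by 48 by 3 mm, in the old rack under the crown cap lifter at the start (the four pads look alike; this one marks the crown cap lifter's starting place). Origin: centre of its underside, 3 mm below its top. It stays there.
- wine_cork: Bystander: wine cork, 24 mm thick, 44 mm long, lying in the front cell of the middle divider (divider 90 mm wide, 36 mm above the worktop; its flap lid 41 mm). Origin at its underside as built.
- wooden_spoon: Bystander: wooden spoon, 240 mm long, lying crosswise at the back of the drawer on the left. The drawer's walls are 58 mm high.
- jar_lid: Bystander: white round jar lid, 68 mm across, 14 mm high, at the back of the drawer on the right. Origin: centre of its underside.

How it is judged:
At the end, for the whole second after the job is handed in: Each opener lies in the new rack at the place mirroring its start (pad at y in the old rack: opener at -y in the new), within 13 mm along the row, 15 mm across, underside within 5 mm below to 7 mm above pad height, within 0.26 rad of the rack's x axis either way, tilt under 0.2 rad, at rest (((y of pad_can_opener in the frame of old_rack between 0.083 and 0.103 m and y of can_opener in the frame of new_rack between -0.106 and -0.08 m) or (y of pad_can_opener in the frame of old_rack between 0.021 and 0.041 m and y of can_opener in the frame of new_rack between -0.044 and -0.018 m) or (y of pad_can_opener in the frame of old_rack between -0.041 and -0.021 m and y of can_opener in the frame of new_rack between 0.018 and 0.044 m) or (y of pad_can_opener in the frame of old_rack between -0.103 and -0.083 m and y of can_opener in the frame of new_rack between 0.08 and 0.106 m)) and x of can_opener in the frame of new_rack between -0.015 and 0.015 m and z of can_opener in the frame of new_rack between 0.006 and 0.018 m and angle between the x axis of each of can_opener, corkscrew, stopper, cap_lifter and the x axis of new_rack, either way round below 0.26 rad and angle between each of can_opener, corkscrew, stopper, cap_lifter's own z axis and vertical below 0.2 rad and linear speed of each of can_opener, corkscrew, stopper, cap_lifter below 0.02 m/s and angular speed of each of can_opener, corkscrew, stopper, cap_lifter below 0.2 rad/s and ((y of pad_corkscrew in the frame of old_rack between 0.083 and 0.103 m and y of corkscrew in the frame of new_rack between -0.106 and -0.08 m) or (y of pad_corkscrew in the frame of old_rack between 0.021 and 0.041 m and y of corkscrew in the frame of new_rack between -0.044 and -0.018 m) or (y of pad_corkscrew in the frame of old_rack between -0.041 and -0.021 m and y of corkscrew in the frame of new_rack between 0.018 and 0.044 m) or (y of pad_corkscrew in the frame of old_rack between -0.103 and -0.083 m and y of corkscrew in the frame of new_rack between 0.08 and 0.106 m)) and x of corkscrew in the frame of new_rack between -0.015 and 0.015 m and z of corkscrew in the frame of new_rack between 0.006 and 0.018 m and ((y of pad_stopper in the frame of old_rack between 0.083 and 0.103 m and y of stopper in the frame of new_rack between -0.106 and -0.08 m) or (y of pad_stopper in the frame of old_rack between 0.021 and 0.041 m and y of stopper in the frame of new_rack between -0.044 and -0.018 m) or (y of pad_stopper in the frame of old_rack between -0.041 and -0.021 m and y of stopper in the frame of new_rack between 0.018 and 0.044 m) or (y of pad_stopper in the frame of old_rack between -0.103 and -0.083 m and y of stopper in the frame of new_rack between 0.08 and 0.106 m)) and x of stopper in the frame of new_rack between -0.015 and 0.015 m and z of stopper in the frame of new_rack between 0.006 and 0.018 m and ((y of pad_cap_lifter in the frame of old_rack between 0.083 and 0.103 m and y of cap_lifter in the frame of new_rack between -0.106 and -0.08 m) or (y of pad_cap_lifter in the frame of old_rack between 0.021 and 0.041 m and y of cap_lifter in the frame of new_rack between -0.044 and -0.018 m) or (y of pad_cap_lifter in the frame of old_rack between -0.041 and -0.021 m and y of cap_lifter in the frame of new_rack between 0.018 and 0.044 m) or (y of pad_cap_lifter in the frame of old_rack between -0.103 and -0.083 m and y of cap_lifter in the frame of new_rack between 0.08 and 0.106 m)) and x of cap_lifter in the frame of new_rack between -0.015 and 0.015 m and z of cap_lifter in the frame of new_rack between 0.006 and 0.018 m); the robot touches nothing.
It fails at once if The wine cork is moved by more than 20 mm (distance of wine_cork from where it was at the start of the episode above 0.02 m).
It fails at once if The wooden spoon is moved by more than 20 mm (distance of wooden_spoon from where it was at the start of the episode above 0.02 m).
It fails at once if The jar lid is moved by more than 20 mm (distance of jar_lid from where it was at the start of the episode above 0.02 m).
It also fails if it takes over 115 s, if anything falls off the work surface, if the arm or the gripper's body presses on something with over 40 N, if the wrist force passes 120 N, or if a joint passes its speed limit or range.

ROBOT

A 7-joint arm with a two-finger parallel gripper is mounted at the origin on the work surface. World frame = base frame: x ahead of the robot, y to its left, z up, the work surface at z = 0. Lengths are in m, angles in rad, forces in N, time in s.
With the tool pointing down it reaches from about 0.425 to 0.875 m from the base axis. Payload 4.7 kg.
Tool frame: the origin (TCP) lies at the very end of the fingers, on their centre line; the grasp point (between the pads) lies 19 mm behind it; z points along the fingers, y is the line along which they close (so a half turn about z gives the same grasp; the last joint's range is limited). The gripper opens to 87 mm and grips with 3 to 60 N. Pads are 19 mm wide; open, the fingers measure 117 mm over their backs; the gripper's body (75 mm by 190 mm) begins 51 mm behind the grasp point.
Start: joints at [1.262, 0.321, -0.07, 1.45, 0.023, 1.371, -0.057], TCP at [0.206, -0.616, 0.223] pointing down, gripper open.
Joint ranges: [-2.86, 2.86], [-0.3, 2.09], [-1.38, 1.24], [0.06, 2.45], [-1.56, 4.7], [0.09, 2.05], [-2.69, 2.69]. Speed limits (rad/s): [2.57, 2.57, 3.14, 3.14, 3.14, 3.14, 3.14].

INTERFACE

Orientations are given as a rotation vector (axis times angle).
In Python, from bench import ctrl, get_image, job gives the robot as it stands.
- The arm moves only by the shell command python3 -m crank 'ROWS' [FORCE]. ROWS is JSON, a list that holds one entry, the list of rows, each a list of 5 numbers: the shift along the tool's x, y, z in mm, then the turn about the tool's z in rad, then the closure, from -1 (fully open) to 1 (shut), so that 0 is half open. A call has 1 to 10 rows; each row shifts and turns the commanded pose from where the row before left it, along the tool's axes as they then stand; what a row does not reach is not made up. A row lasts 1/12 s, in which the tool goes at most 41.7 mm and 7.16 degrees, less where a joint would pass 70% of its speed; a pose out of reach is approached as far as the arm can. A call with a gripper value outside its range is refused whole. The fingers move at their own pace and stop on an object; FORCE is the grip in N (left out, the last holds). Time passes only in rows, so rows that do not move let the fingers close. It gives the time, the measured TCP pose, the force, the opening and the grip force at its end, in the units of the state.
- ctrl.get_state(): the state, without advancing time (a new reading comes with each control period).
- get_image(name): name is "scene" or "top"; returns a dict with "pixels" (400x640x3 uint8, red, green, blue), "fx", "fy", "cx", "cy" (pixels), "k1" (the pictures are not rectified: a ray, as slopes to the right and down, at radius r is drawn at 1 + k1 r^2 times it, then the intrinsics apply), "T" (4x4, takes a point from camera to world coordinates). Camera axes: x right, y down, z forward; pixel columns grow to the right and rows downward; lengths in m; the calibration is good to about 2 mm. A picture is of the moment at which its call begins. There is no depth.
- job.close_job(): hands the job in; it is judged then, once.
The state is a dict: "time": time; "joint_positions": joint angles; "qd": joint speeds; "joint_torque": joint torques, N m; "position": TCP position; "tool_rot": TCP orientation; "ft_force": force on the tool from outside, world axes, zero at the start; "torque": the same for the moment, N m; "grip_width": opening from 0.0 (shut) to 1.0 (fully open); "grip_force": force on a finger pad.
Only numpy, scipy, OpenCV 4.12 (cv2) and the standard library are available. Lean on these libraries where they do the work, as an engineer would, in place of code of your own. Each camera call takes 0.05 s, during which the arm holds its last target. There are 200 camera calls.

## Working session

There is one attempt and no reset: what is moved stays moved. The work goes in short steps, Python scripts to look and compute and a shell command to move; the robot and the scene stay as the last step left them, time stands still between calls to the robot, and variables do not carry over. Pictures are saved under pics/ and viewed, at most 14 in all, crops included, and the job is handed in when it is done.

```bash
mkdir -p pics
cat > h.py <<'E'
import numpy as np, cv2
from bench import ctrl, get_image, job
def snap(name,fn):
    im=get_image(name); cv2.imwrite('pics/'+fn,cv2.cvtColor(im['pixels'],cv2.COLOR_RGB2BGR)); np.save(f'cal_{name}.npy',{k:im[k] for k in('fx','fy','cx','cy','k1','T')},allow_pickle=True); return im
def cal(name): return np.load(f'cal_{name}.npy',allow_pickle=True).item()
def px2w(c,u,v,z):
    d=np.array([(u-c['cx'])/c['fx'],(v-c['cy'])/c['fy']]); s=d.copy()
    for _ in range(20): s=d/(1+c['k1']*(s@s))
    T=np.array(c['T']); r=T[:3,:3]@np.array([s[0],s[1],1]); o=T[:3,3]
    return o+r*(z-o[2])/r[2]
def w2px(c,p):
    T=np.array(c['T']); q=T[:3,:3].T@(np.array(p)-T[:3,3]); s=q[:2]/q[2]; s=s*(1+c['k1']*(s@s))
    return np.array([c['cx']+c['fx']*s[0],c['cy']+c['fy']*s[1]])
E
python3 - <<'E'
from h import *
for n in('top','scene'):
    im=snap(n,n+'0.png'); print(n,im['fx'],im['k1'],np.round(im['T'],3).tolist())
s=ctrl.get_state(); print({k:np.round(s[k],3).tolist() for k in s})
E
```

```text
top 515.127133646088 -0.0760368801245155 [[0.007, -0.998, 0.055, 0.521], [-1.0, -0.007, 0.003, 0.011], [-0.003, -0.055, -0.998, 1.077], [0.0, 0.0, 0.0, 1.0]]
scene 405.84445521605585 -0.07532596846515266 [[0.665, 0.626, -0.407, 0.973], [0.747, -0.565, 0.351, -0.35], [-0.01, -0.537, -0.843, 0.865], [0.0, 0.0, 0.0, 1.0]]
{'time': 0.1, 'joint_positions': [1.262, 0.322, -0.07, 1.452, 0.023, 1.371, -0.057], 'qd': [-0.001, -0.002, 0.002, -0.002, 0.0, 0.002, -0.002], 'joint_torque': [-0.0, -49.257, -0.406, -31.34, -0.064, 0.04, 0.0], 'position': [0.206, -0.616, 0.222], 'tool_rot': [-3.099, -0.505, 0.001], 'ft_force': [-0.215, 0.082, -0.755], 'torque': [0.002, 0.039, 0.007], 'grip_force': 0.0, 'grip_width': 1.003}
```

View pics/top0.png

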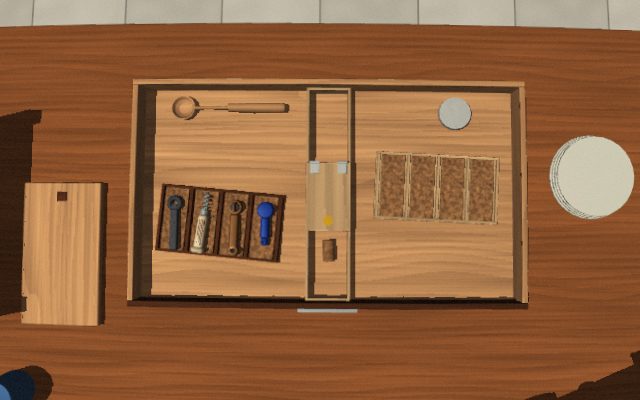

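View pics/scene0.png

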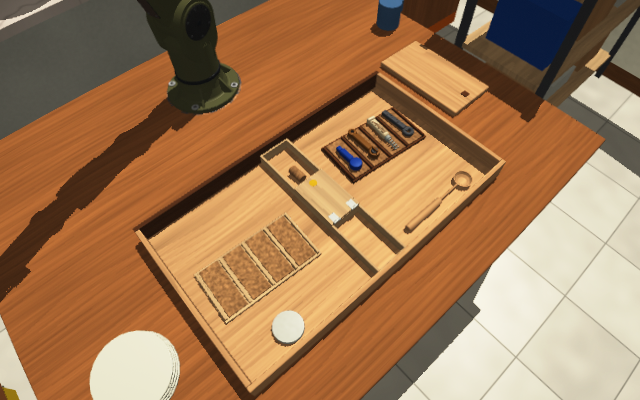

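The top view shows the old rack on the left around (220,223), with left to right the cap lifter (175,222), corkscrew (203,222), can opener (236,226) and stopper (265,224). The new rack is on the right around (437,187), and the cork is in the divider at (329,250). I'll enlarge both racks to measure them.

Run:
```python
import cv2,numpy as np
a=cv2.imread('pics/top0.png')
o=cv2.resize(a[175:270,145:295],None,fx=5,fy=5,interpolation=cv2.INTER_CUBIC)
n=cv2.resize(a[140:235,365:510],None,fx=5,fy=5,interpolation=cv2.INTER_CUBIC)
cv2.imwrite('pics/old_z.png',o);cv2.imwrite('pics/new_z.png',n)
```

```text
(no output)
```

View pics/old_z.png

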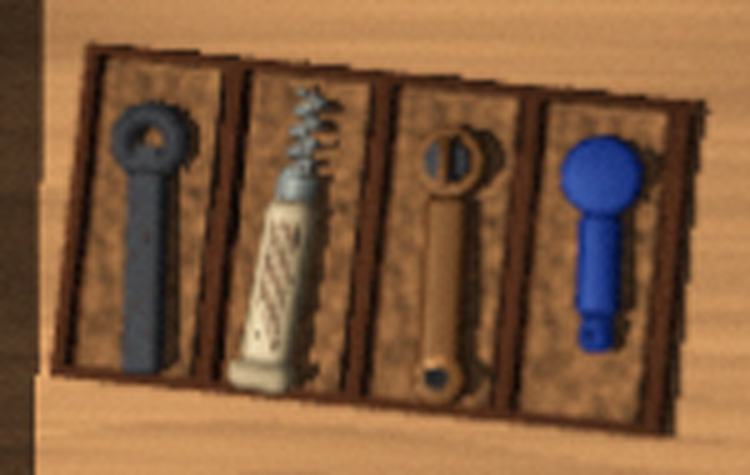

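View pics/new_z.png

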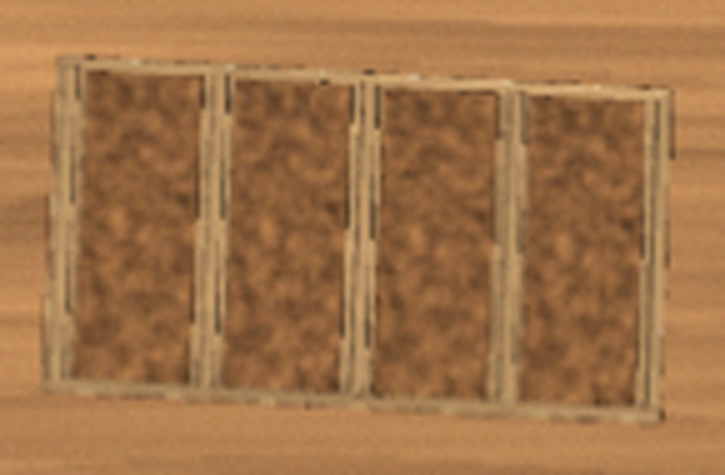

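Old-rack crop at 5×: the item ends run from (140,372) to (150,100), (260,390) to (313,88), (440,402) to (455,128) and (597,350) to (603,135). The new-rack corners are (60,58), (668,92), (660,418) and (45,388). I'll convert these and check them against the given sizes.

```bash
cat > meas.py <<'E'
from h import *
c=cal('top')
def P(X,Y,o,z): return px2w(c,o[0]+(X+.5)/5-.5,o[1]+(Y+.5)/5-.5,z)
O=(145,175);N=(365,140)
def rack(cs,o):
    p=np.array([P(*q,o,.02)[:2] for q in cs]); m=p.mean(0)
    ex=(p[0]+p[1]-p[2]-p[3])/2; ey=(p[0]+p[3]-p[1]-p[2])/2
    a=np.arctan2(ex[1],ex[0]); b=np.arctan2(-ey[0],ey[1])
    return m,a,b,np.hypot(*ex),np.hypot(*ey)
old=rack([(90,45),(705,103),(672,432),(53,375)],O); new=rack([(60,58),(668,92),(660,418),(45,388)],N)
def pl(r,y): a=(r[1]*140+r[2]*258)/398; return r[0]+y*np.array([-np.sin(a),np.cos(a)])
items={'cap':((140,372),(150,100),60,53,.024),'cork':((260,390),(313,88),59,66,.026),'can':((440,402),(455,128),62,53,.025),'stop':((597,350),(603,135),44,45,.026)}
E
python3 - <<'E'
from meas import *
print('old',*[np.round(v,3) for v in old]);print('new',*[np.round(v,3) for v in new])
ys=dict(cap=.093,cork=.031,can=-.031,stop=-.093)
for k,(t,h,lt,lh,z) in items.items():
    a=P(*t,O,z)[:2];b=P(*h,O,z)[:2];d=b-a;o=a+d*lt/(lt+lh)
    print(k,'len',round(np.hypot(*d)*1e3),lt+lh,'orig',np.round(o,3),'yaw',round(np.arctan2(d[1],d[0]),3),'pad',np.round(pl(old,ys[k]),3),'target',np.round(pl(new,-ys[k]),3),'reach',np.round([np.hypot(*o),np.hypot(*pl(new,-ys[k]))],3))
s=ctrl.get_state();import scipy.spatial.transform as t
print(t.Rotation.from_rotvec(s['tool_rot']).as_matrix().round(3))
print('px tool check',px2w(c,329,250,.04))
E
```

```text
old [0.518 0.221] -0.09 -0.083 0.136 0.257
new [ 0.593 -0.225] -0.04 -0.044 0.136 0.255
cap len 112 113 orig [0.522 0.317] yaw -0.016 pad [0.526 0.314] target [ 0.589 -0.317] reach [0.61  0.669]
cork len 125 125 orig [0.514 0.258] yaw -0.157 pad [0.521 0.252] target [ 0.592 -0.255] reach [0.575 0.645]
can len 112 115 orig [0.512 0.191] yaw -0.04 pad [0.515 0.19 ] target [ 0.595 -0.194] reach [0.546 0.625]
stop len 88 89 orig [0.517 0.129] yaw -0.015 pad [0.51  0.128] target [ 0.597 -0.132] reach [0.532 0.612]
[[ 0.948  0.317 -0.001]
 [ 0.317 -0.948  0.002]
 [-0.    -0.002 -1.   ]]
px tool check [ 0.46423632 -0.00290654  0.04      ]
```

```bash
cat > go.py <<'E'
import sys
from h import *
from scipy.spatial.transform import Rotation as R
# usage: go.py x y z heading : prints shift in tool frame (mm) AFTER turning, turn
s=ctrl.get_state(); M=R.from_rotvec(s['tool_rot']).as_matrix(); h=np.arctan2(M[1,0],M[0,0])
p=np.array(s['position']); print('t',round(s['time'],2),'tcp',p.round(4),'h',round(h,3),'w',round(s['grip_width'],3),'gf',round(s['grip_force'],1),'F',np.round(s['ft_force'],1))
a=[float(v) for v in sys.argv[1:]]
for i in range(0,len(a),4):
    t=a[i:i+4]; d=np.array(t[:3])-p; H=t[3]; c,n=np.cos(H),np.sin(H)
    print('turn',round(h-H,3),'then',np.round([1e3*(d[0]*c+d[1]*n),1e3*(d[0]*n-d[1]*c),-1e3*d[2]],1)); p=np.array(t[:3]); h=H
E
python3 -m crank '[[[0,0,0,0.118,0],[0,0,0,0.118,0],[0,0,0,0.118,0],[30,-25,0,0,0],[30,-25,0,0,0],[30,-25,0,0,0],[30,-25,0,0,0],[30,-25,0,0,0],[30,-25,0,0,0],[30,-25,0,0,0]]]' 30
python3 -m crank '[[[30,-25,0,0,0],[30,-25,0,0,0],[19,-25,0,0,0],[0,-39,0,0,0],[0,-39,0,0,0],[0,-39,0,0,0],[0,-39,0,0,0],[0,-39,0,0,0],[0,-39,0,0,0],[0,-39,0,0,0]]]'
python3 -m crank '[[[0,-39,0,0,0],[0,-39,0,0,0],[0,-39,0,0,0],[0,-39,10,0,0],[0,-39,20,0,0],[0,-35,20,0,0],[0,0,0,0,0],[0,0,0,0,0]]]'
python3 go.py .517 .129 .022 -.03
```

```text
time: 0.93
position: [0.4225, -0.4465, 0.2222]
tool_rot: [-3.141, 0.049, 0.001]
ft_force: [1.0, 0.2, -0.1]
grip_width: 0.502
grip_force: 0.0
time: 1.77
position: [0.5107, -0.1008, 0.2222]
tool_rot: [3.141, -0.049, -0.001]
ft_force: [1.3, -0.4, 0.4]
grip_width: 0.497
grip_force: 0.0
time: 2.43
position: [0.5168, 0.1276, 0.172]
tool_rot: [-3.141, 0.041, 0.005]
ft_force: [-0.5, -1.0, -0.1]
grip_width: 0.501
grip_force: 0.0
t 2.43 tcp [0.5168 0.1276 0.172 ] h -0.026 w 0.501 gf 0.0 F [-0.5 -1.  -0.1]
turn 0.004 then [  0.2  -1.4 150. ]
```

```bash
python3 -m crank '[[[0,-1,35,0,0],[0,0,35,0,0],[0,0,35,0,0],[0,0,25,0,0],[0,0,14,0,0],[0,0,6,0,0],[0,0,0,0,0.2],[0,0,0,0,0.2]]]'
python3 go.py .517 .129 .022 -.03
python3 - <<'E'
from h import *
im=snap('scene','s1.png');c=cal('scene');u,v=w2px(c,(.517,.129,.03)).astype(int);a=cv2.imread('pics/s1.png')[max(0,v-60):v+60,u-80:u+80]
cv2.imwrite('pics/s1z.png',cv2.resize(a,None,fx=4,fy=4,interpolation=cv2.INTER_CUBIC))
E
```

```text
time: 3.1
position: [0.5195, 0.1253, 0.0244]
tool_rot: [3.141, -0.051, 0.002]
ft_force: [0.1, 0.6, -0.5]
grip_width: 0.435
grip_force: 0.0
t 3.1 tcp [0.5195 0.1253 0.0244] h -0.033 w 0.435 gf 0.0 F [ 0.1  0.6 -0.5]
turn -0.003 then [-2.6 -3.6  2.4]
```

View pics/s1z.png

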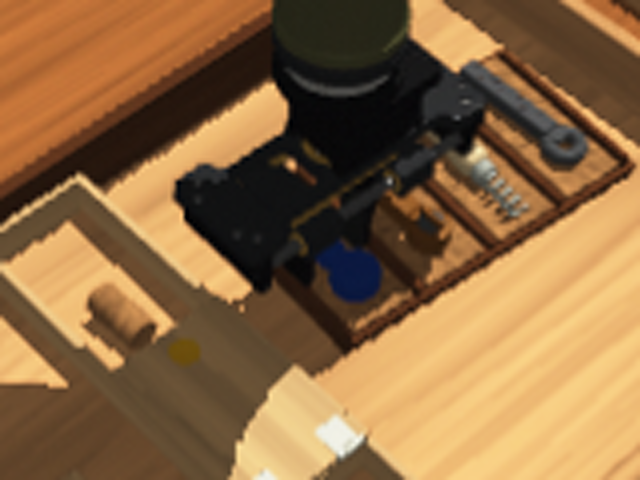

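The fingers straddle the stopper stem just behind its head at (350,270), and the other items are clear. Next I close and lift.

```bash
python3 -m crank '[[[0,-2,2,0,0.4],[0,0,0,0,1],[0,0,0,0,1],[0,0,0,0,1],[0,0,0,0,1],[0,0,0,0,1],[0,0,-15,0,1],[0,0,-30,0,1],[0,0,-35,0,1],[0,0,-20,0,1]]]' 30
python3 go.py .597 -.132 .12 -.04 .597 -.132 .025 -.04
```

```text
time: 3.98
position: [0.5194, 0.1287, 0.1242]
tool_rot: [-3.141, 0.049, -0.004]
ft_force: [1.1, 1.0, -1.3]
grip_width: 0.204
grip_force: 30.0
t 3.98 tcp [0.5194 0.1287 0.1242] h -0.031 w 0.204 gf 30.0 F [ 1.1  1.  -1.3]
turn 0.009 then [ 87.9 257.4   4.2]
turn 0.0 then [ 0. -0. 95.]
```

```bash
python3 -m crank '[[[11,32,0,0.01,1],[11,32,0,0,1],[11,32,0,0,1],[11,32,0,0,1],[11,32,0,0,1],[11,32,0,0,1],[11,32,0,0,1],[11,33,4,0,1],[0,0,0,0,1],[0,0,0,0,1]]]'
python3 go.py .597 -.132 .024 -.04
```

```text
time: 4.82
position: [0.5954, -0.1353, 0.1162]
tool_rot: [3.141, -0.073, -0.003]
ft_force: [0.5, 0.6, -1.2]
grip_width: 0.2
grip_force: 30.0
t 4.82 tcp [ 0.5954 -0.1353  0.1162] h -0.047 w 0.2 gf 30.0 F [ 0.5  0.6 -1.2]
turn -0.007 then [ 1.5 -3.4 92.2]
```

```bash
python3 -m crank '[[[1,-1,30,0,1],[0,-1,30,0,1],[0,0,20,0,1],[0,0,8,0,1],[0,0,4,0,1],[0,0,0,0,1],[0,0,0,0,1]]]'
python3 go.py .597 -.132 .0225 -.04
```

```text
time: 5.4
position: [0.5984, -0.1297, 0.0269]
tool_rot: [3.141, -0.064, 0.003]
ft_force: [0.3, 0.6, -0.4]
grip_width: 0.203
grip_force: 30.0
t 5.4 tcp [ 0.5984 -0.1297  0.0269] h -0.04 w 0.203 gf 30.0 F [ 0.3  0.6 -0.4]
turn -0.0 then [-1.3  2.4  4.4]
```

```bash
python3 -m crank '[[[0,2,2,0,1],[0,0,1.5,0,1],[0,0,0,0,0.5],[0,0,0,0,0.4],[0,0,0,0,0.4],[0,0,-15,0,0.4],[0,0,-30,0,0.2],[0,0,-35,0,0],[0,0,-25,0,0],[0,0,0,0,0]]]'
python3 go.py .512 .191 .12 -.04 .512 .191 .021 -.04
```

```text
time: 6.23
position: [0.6014, -0.1325, 0.1339]
tool_rot: [3.138, -0.064, 0.017]
ft_force: [1.3, -0.9, 0.0]
grip_width: 0.476
grip_force: 0.0
t 6.23 tcp [ 0.6014 -0.1325  0.1339] h -0.041 w 0.476 gf 0.0 F [ 1.3 -0.9  0. ]
turn -0.001 then [-102.3 -319.7   13.9]
turn 0.0 then [ 0. -0. 99.]
```

```bash
python3 -m crank '[[[-11,-35,0,0,0],[-11,-35,0,0,0],[-11,-35,0,0,0],[-11,-35,0,0,0],[-11,-35,0,0,0],[-11,-35,0,0,0],[-11,-35,0,0,0],[-11,-36,0,0,0],[-10,-36,0,0,0],[0,0,10,0,0]]]'
python3 -m crank '[[[0,0,30,0,0],[0,0,30,0,0],[0,0,20,0,0.1],[0,0,9,0,0.2],[0,0,4,0,0.3],[0,0,2,0,0.3],[0,0,0,0,0.3]]]'
python3 go.py .512 .191 .021 -.04
```

```text
time: 7.07
position: [0.5104, 0.1991, 0.1193]
tool_rot: [-3.135, 0.046, -0.005]
ft_force: [-0.0, 0.7, 0.4]
grip_width: 0.503
grip_force: 0.0
time: 7.65
position: [0.5131, 0.1889, 0.0228]
tool_rot: [-3.14, 0.065, -0.002]
ft_force: [0.5, 0.5, 0.2]
grip_width: 0.356
grip_force: 0.0
t 7.65 tcp [0.5131 0.1889 0.0228] h -0.041 w 0.356 gf 0.0 F [0.5 0.5 0.2]
turn -0.001 then [-1.2 -2.1  1.8]
```

```bash
python3 -m crank '[[[0,0,0,0,1],[0,0,0,0,1],[0,0,0,0,1],[0,0,0,0,1],[0,0,0,0,1],[0,0,-15,0,1],[0,0,-30,0,1],[0,0,-35,0,1],[0,0,-20,0,1],[0,0,0,0,1]]]' 40
python3 go.py .595 -.194 .121 -.041 .595 -.194 .021 -.041
```

```text
time: 8.48
position: [0.515, 0.1895, 0.1265]
tool_rot: [-3.14, 0.065, -0.012]
ft_force: [1.1, 0.3, -1.4]
grip_width: 0.201
grip_force: 40.0
t 8.48 tcp [0.515  0.1895 0.1265] h -0.041 w 0.201 gf 40.0 F [ 1.1  0.3 -1.4]
turn -0.0 then [ 95.6 379.9   5.5]
turn 0.0 then [  0.  -0. 100.]
```

```bash
python3 -m crank '[[[10,38,0,0,1],[10,38,0,0,1],[10,38,0,0,1],[10,38,0,0,1],[10,38,0,0,1],[10,38,0,0,1],[10,38,0,0,1],[10,38,0,0,1],[10,38,0,0,1],[9,39,0,0,1]]]'
python3 -m crank '[[[0,0,10,0,1],[0,0,20,0,1],[0,0,30,0,1],[0,0,25,0,1],[0,0,8,0,1],[0,0,4,0,1],[0,0,0,0,1],[0,0,0,0,1]]]'
python3 go.py .595 -.194 .021 -.041
```

```text
time: 9.32
position: [0.5944, -0.1979, 0.1202]
tool_rot: [-3.141, 0.065, 0.005]
ft_force: [0.6, 0.3, -1.9]
grip_width: 0.201
grip_force: 40.0
time: 9.98
position: [0.5954, -0.196, 0.0249]
tool_rot: [3.141, -0.064, -0.001]
ft_force: [0.7, -0.1, -2.3]
grip_width: 0.2
grip_force: 40.0
t 9.98 tcp [ 0.5954 -0.196   0.0249] h -0.041 w 0.2 gf 40.0 F [ 0.7 -0.1 -2.3]
turn 0.0 then [-0.5 -2.   3.9]
```

```bash
python3 -m crank '[[[0,0,2,0,1],[0,0,1,0,1],[0,0,0,0,0.5],[0,0,0,0,0.4],[0,0,0,0,0.4],[0,0,-15,0,0.4],[0,0,-30,0,0.2],[0,0,-35,0,0],[0,0,-25,0,0],[0,0,0,0,0]]]'
python3 go.py .514 .258 .12 -.041 .514 .258 .021 -.157
python3 - <<'E'
from h import *
snap('top','t2.png')
a=cv2.imread('pics/t2.png')[130:270,145:515]
cv2.imwrite('pics/t2z.png',cv2.resize(a,None,fx=2.15,fy=2.15,interpolation=cv2.INTER_CUBIC))
E
```

```text
time: 10.82
position: [0.5996, -0.197, 0.1338]
tool_rot: [3.137, -0.065, 0.017]
ft_force: [0.5, -0.1, -0.2]
grip_width: 0.473
grip_force: 0.0
t 10.82 tcp [ 0.5996 -0.197   0.1338] h -0.041 w 0.473 gf 0.0 F [ 0.5 -0.1 -0.2]
turn -0.0 then [-104.2 -451.1   13.8]
turn 0.116 then [ 0. -0. 99.]
```

View pics/t2z.png

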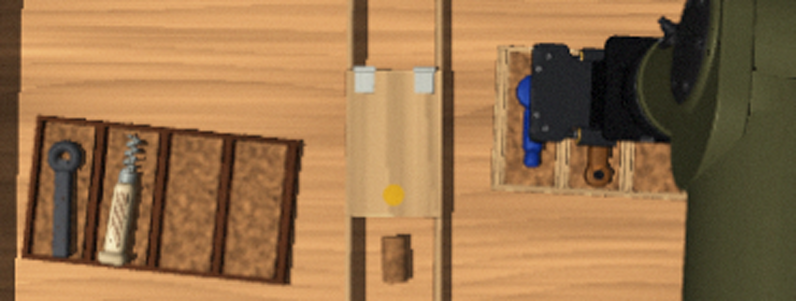

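The stopper (530,125) and can opener (598,170) lie in the first two new places, and the cork hasn't moved. The corkscrew is next.

```bash
python3 -m crank '[[[-8,-37,0,0,0.2],[-8,-37,0,0,0.2],[-8,-37,0,0,0.2],[-8,-37,0,0,0.2],[-8,-37,0,0,0.2],[-8,-37,0,0,0.2],[-8,-37,0,0,0.2],[-8,-38,0,0,0.2],[-8,-38,0,0,0.2],[-9,-38,0,0,0.2]]]'
python3 -m crank '[[[-9,-38,0,0,0.2],[-9.5,-37,0,0,0.2],[0,0,10,0.116,0.2],[0,0,30,0,0.2],[0,0,30,0,0.2],[0,0,20,0,0.2],[0,0,9,0,0.2],[0,0,4,0,0.3],[0,0,2,0,0.3],[0,0,0,0,0.3]]]'
python3 go.py .514 .258 .021 -.157
```

```text
time: 11.7
position: [0.5289, 0.1812, 0.1259]
tool_rot: [3.14, -0.065, -0.002]
ft_force: [0.8, -0.2, 0.3]
grip_width: 0.4
grip_force: 0.0
time: 12.53
position: [0.5151, 0.2559, 0.0225]
tool_rot: [-3.131, 0.247, -0.001]
ft_force: [-0.3, 0.1, -0.5]
grip_width: 0.358
grip_force: 0.0
t 12.53 tcp [0.5151 0.2559 0.0225] h -0.157 w 0.358 gf 0.0 F [-0.3  0.1 -0.5]
turn -0.0 then [-1.4 -1.9  1.5]
```

```bash
python3 -m crank '[[[0,0,0,0,1],[0,0,0,0,1],[0,0,0,0,1],[0,0,0,0,1],[0,0,0,0,1],[0,0,-15,0,1],[0,0,-30,0,1],[0,0,-35,0,1],[0,0,-20,-0.116,1],[0,0,0,0,1]]]' 40
python3 go.py .592 -.255 .121 -.041
python3 -m crank '[[[8,39,0,0,1],[8,39,0,0,1],[8,39,0,0,1],[8,39,0,0,1],[8,39,0,0,1],[8,39,0,0,1],[8,39,0,0,1],[8,39,0,0,1],[7,39,0,0,1],[7,39,0,0,1]]]'
python3 -m crank '[[[7,39,0,0,1],[7,40,0,0,1],[7,40,0,0,1],[0,0,10,0,1],[0,0,20,0,1],[0,0,30,0,1],[0,0,24,0,1],[0,0,8,0,1],[0,0,4,0,1],[0,0,0,0,1]]]'
python3 go.py .592 -.255 .021 -.041
```

```text
time: 13.37
position: [0.5172, 0.2572, 0.1269]
tool_rot: [-3.138, 0.058, -0.012]
ft_force: [0.6, 0.5, -0.2]
grip_width: 0.224
grip_force: 39.9
t 13.37 tcp [0.5172 0.2572 0.1269] h -0.037 w 0.224 gf 39.9 F [ 0.6  0.5 -0.2]
turn 0.004 then [ 95.7 508.7   5.9]
time: 14.2
position: [0.5753, -0.1393, 0.1206]
tool_rot: [-3.141, 0.067, 0.004]
ft_force: [0.8, -0.5, -0.7]
grip_width: 0.223
grip_force: 39.9
time: 15.03
position: [0.5921, -0.2567, 0.0253]
tool_rot: [-3.14, 0.065, 0.002]
ft_force: [-0.0, 0.9, -0.2]
grip_width: 0.223
grip_force: 39.9
t 15.03 tcp [ 0.5921 -0.2567  0.0253] h -0.041 w 0.223 gf 39.9 F [-0.   0.9 -0.2]
turn -0.0 then [-0.1 -1.7  4.3]
```

```bash
python3 -m crank '[[[0,0,2,0,1],[0,0,1.5,0,1],[0,0,0,0,0.5],[0,0,0,0,0.35],[0,0,0,0,0.35],[0,0,-15,0,0.35],[0,0,-30,0,0.3],[0,0,-35,0,0.3],[0,0,-25,0,0.3],[0,0,0,0,0.3]]]'
python3 -m crank '[[[-6,-38,0,0,0.3],[-6,-38,0,0,0.3],[-6,-38,0,0,0.3],[-6,-38,0,0,0.3],[-6,-38,0,0,0.3],[-6,-38,0,0,0.3],[-6,-38,0,0,0.3],[-6,-38,0,0,0.3],[-6,-38,0,0,0.3],[-6,-38,0,0,0.3]]]'
python3 -m crank '[[[-6,-38,0,0,0.3],[-6,-38,0,0,0.3],[-6,-38,0,0,0.3],[-7,-37,0,0,0.3],[-8,-37,0,-0.025,0.3],[0,0,20,0,0.3],[0,0,30,0,0.3],[0,0,30,0,0.3],[0,0,14,0,0.3],[0,0,4,0,0.3]]]'
python3 -m crank '[[[0,0,5,0,0.3],[0,0,2,0,0.4],[0,0,0,0,0.5],[0,0,0,0,0.5]]]'
python3 go.py .522 .317 .019 -.016
```

```text
time: 15.87
position: [0.5966, -0.2583, 0.135]
tool_rot: [3.136, -0.065, 0.017]
ft_force: [0.5, 0.8, 1.2]
grip_width: 0.347
grip_force: 0.0
time: 16.7
position: [0.5479, 0.1268, 0.1278]
tool_rot: [3.141, -0.065, 0.002]
ft_force: [1.0, -0.3, -0.3]
grip_width: 0.35
grip_force: 0.0
time: 17.53
position: [0.5211, 0.3129, 0.0264]
tool_rot: [3.139, -0.025, -0.008]
ft_force: [-0.1, -0.1, 0.7]
grip_width: 0.354
grip_force: 0.0
time: 17.87
position: [0.524, 0.3148, 0.0239]
tool_rot: [-3.14, 0.026, -0.003]
ft_force: [0.4, 0.7, 0.3]
grip_width: 0.266
grip_force: 0.0
t 17.87 tcp [0.524  0.3148 0.0239] h -0.016 w 0.266 gf 0.0 F [0.4 0.7 0.3]
turn -0.0 then [-2.1 -2.2  4.9]
```

```bash
python3 -m crank '[[[0,-1,2.5,0,0.6],[0,0,0,0,1],[0,0,0,0,1],[0,0,0,0,1],[0,0,0,0,1],[0,0,0,0,1],[0,0,-15,0,1],[0,0,-30,0,1],[0,0,-35,0,1],[0,0,-20,0.025,1]]]' 40
python3 -m crank '[[[0,0,0,0,1],[0,0,0,0,1]]]'
python3 go.py .589 -.317 .119 -.041
```

```text
time: 18.7
position: [0.5236, 0.316, 0.1238]
tool_rot: [-3.14, 0.064, -0.004]
ft_force: [0.3, 2.1, -0.6]
grip_width: 0.178
grip_force: 40.0
time: 18.87
position: [0.5236, 0.3155, 0.1216]
tool_rot: [-3.14, 0.064, -0.004]
ft_force: [0.1, -1.2, -1.8]
grip_width: 0.178
grip_force: 40.0
t 18.87 tcp [0.5236 0.3155 0.1216] h -0.041 w 0.178 gf 40.0 F [ 0.1 -1.2 -1.8]
turn 0.0 then [ 91.3 629.3   2.6]
```

```bash
python3 -m crank '[[[6,39,0,0,1],[6,39,0,0,1],[6,39,0,0,1],[6,39,0,0,1],[6,39,0,0,1],[6,39,0,0,1],[6,39,0,0,1],[6,39,0,0,1],[6,39,0,0,1],[6,39,0,0,1]]]'
python3 -m crank '[[[5,40,0,0,1],[5,40,0,0,1],[5,40,0,0,1],[6,40,0,0,1],[6,40,0,0,1],[6,40,0,0,1],[0,0,0,0,1],[0,0,20,0,1],[0,0,30,0,1],[0,0,26,0,1]]]'
python3 -m crank '[[[0,0,12,0,1],[0,0,8,0,1],[0,0,0,0,1],[0,0,0,0,1]]]'
python3 go.py .589 -.317 .0195 -.041
```

```text
time: 19.7
position: [0.5651, -0.0789, 0.1182]
tool_rot: [-3.141, 0.064, 0.006]
ft_force: [0.8, 0.4, -1.7]
grip_width: 0.176
grip_force: 40.0
time: 20.53
position: [0.5885, -0.3175, 0.0412]
tool_rot: [-3.139, 0.065, 0.004]
ft_force: [-0.1, 0.0, -2.5]
grip_width: 0.172
grip_force: 40.0
time: 20.87
position: [0.5904, -0.3179, 0.0243]
tool_rot: [3.141, -0.064, 0.001]
ft_force: [0.5, 0.9, -0.4]
grip_width: 0.175
grip_force: 40.0
t 20.87 tcp [ 0.5904 -0.3179  0.0243] h -0.041 w 0.175 gf 40.0 F [ 0.5  0.9 -0.4]
turn 0.0 then [-1.4 -0.9  4.8]
```

Release the cap lifter, retreat up and back toward the robot's side, then look.

```bash
python3 -m crank '[[[0,0,2,0,1],[0,0,1.5,0,1],[0,0,0,0,0.5],[0,0,0,0,0.4],[0,0,0,0,0.4],[0,0,-15,0,0.4],[0,0,-30,0,0.3],[0,0,-35,0,0.3],[0,0,-35,0,0],[0,0,-35,0,0]]]'
python3 -m crank '[[[0,-39,0,0,0],[0,-39,0,0,0],[0,-39,0,0,0],[0,-39,0,0,0],[0,-39,0,0,0],[0,-39,0,0,0],[0,-39,0,0,0],[0,-39,0,0,0],[0,-39,0,0,0],[0,-39,0,0,0]]]'
python3 -m crank '[[[0,-39,0,0,0],[0,-39,0,0,0],[0,-39,0,0,0],[0,0,0,0,0],[0,0,0,0,0]]]'
python3 - <<'E'
from h import *
snap('top','t3.png')
a=cv2.imread('pics/t3.png')[140:235,365:510]
cv2.imwrite('pics/t3z.png',cv2.resize(a,None,fx=5,fy=5,interpolation=cv2.INTER_CUBIC))
E
```

```text
time: 21.7
position: [0.5901, -0.3178, 0.1737]
tool_rot: [3.14, -0.064, 0.002]
ft_force: [0.6, -0.8, -0.6]
grip_width: 0.43
grip_force: 0.0
time: 22.53
position: [0.6062, 0.0736, 0.1724]
tool_rot: [3.14, -0.065, 0.003]
ft_force: [1.0, 0.0, 0.1]
grip_width: 0.5
grip_force: 0.0
time: 22.95
position: [0.61, 0.193, 0.1721]
tool_rot: [-3.139, 0.054, -0.002]
ft_force: [-0.4, -0.7, -0.7]
grip_width: 0.502
grip_force: 0.0
```

View pics/t3z.png

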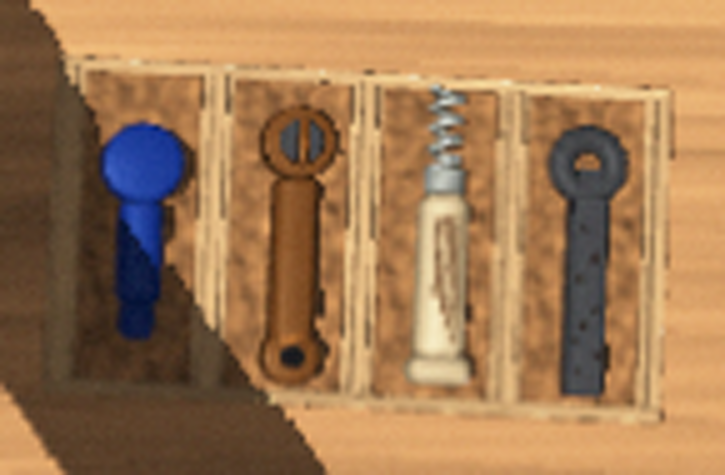

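View pics/t3.png

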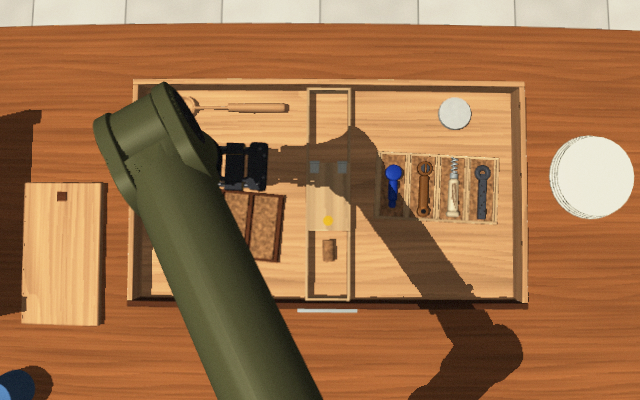

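All four openers lie flat and centred: stopper (140,230), can opener (295,245), corkscrew (440,235) and cap lifter (588,260) in the crop. The cork, lid and visible part of the spoon haven't moved. I'm handing the job in.

```bash
python3 -c "
from bench import job
print(job.close_job())"
```

```text
the job is handed in; nothing more can be done
None
```

All four openers are in the plywood rack in mirrored order (stopper, can opener, corkscrew, cap lifter outward from the divider), flat and centred in the last picture, and the job was handed in at about 23 s; the close call returned no verdict.

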